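# Clip the lid on the carrot box

## Task

Close the food box of cut carrots: take the large lid out of the lid rack and lay it down flat on the table, top up, and let go of it; then take it by its grip, set it on the box, and press it down corner by corner until all four corners have clicked home under their clips. Leave the small lid in the rack and do not disturb the other things on the table.

Things in the scene. Friction and masses are not known exactly. Their poses are not given: they have to be found in the camera images.
- food_box: white box of cut carrot, fixed to the table by suction feet, 118 x 88 x 60 mm, walls 3 mm, mouth 112 x 82 mm. Origin: centre of its underside; x along its long side, y short, z up. Four grey spring clips on its long sides, 44 mm either way along x and 50 mm along y from the middle, rise 71 mm above the table. Box and rack stand one left, one right of the robot, either way round.
- box_mouth (a point): centre of the box's mouth, at its rim, 60 mm above the table. A lid only laid on lies level on the four sloping clip noses (they overhang its edge by 2 mm), its flange about 7 mm above the rim; pressed home, the flange lies on the rim and its top face is 63 mm above the table
- lid: large grey lid that fits the box, 90 g: flange 124 x 94 x 3 mm; under it a solid plug 108 x 79 mm, 16 mm deep, its lower 12 mm 2 mm smaller; bar grip on top. Origin: centre of the plug's underside; x long side, y short side, z out of the top face (flange at z 16 to 19 mm). Fits either way round. It starts on a long edge in a rack slot, y up, grip facing the robot, top edge 102 mm up
- lid_grip (a point): middle of the lid's bar grip, 11 mm above the top face; the bar is 44 mm long along the lid's x, 12 mm wide, 22 mm high (z 19 to 41 mm). The upright lid can be pinched at its free upper edge across the 19 mm from plug to top face; tipped over on the table it lies on its plug, top face 19 mm up
- lid_corner1 (a point): point on the lid's top face near its +x +y corner (44 and 33 mm from the middle), beside a clip: press here. A corner takes about 8 to 18 N, then the clip gives way with a click and springs over the flange, holding it down; all four at once take over 30 N
- lid_corner2 (a point): the same at +x -y
- lid_corner3 (a point): the same at -x +y
- lid_corner4 (a point): the same at -x -y
- small_lid: the small grey lid of the same pattern, flange 100 x 78 mm, that belongs to another box; stands in the other slot of the rack, same axes as the large lid; stays there
- rack: low wooden lid rack, fixed, 205 x 102 mm, 8 mm thick, with round posts up to 42 mm above the table that form two slots across it, 47.5 mm in front of and behind its middle. Origin: centre of its underside; x across the slots (away from the robot), z up. Which lid stands in which slot varies.
- timer: twist timer, round, 64 mm across, 37 mm high; bystander
- white_jar: spice jar with white cap, 47 mm across, 98 mm high; bystander; origin at its foot
- carrot: whole carrot, 205 mm long, lying; bystander
- peeler: peeler with green handle, 158 mm long; bystander
- carrot_stub: carrot stub standing on end, 90 mm high; bystander

How it is judged:
On the way, in this order (a step that is already met when the one before it is completed fails the run):
1. the large lid lies flat on the table, top up, let go (height (world z) of lid below 0.006 m and angle between lid's own z axis and vertical below 0.08 rad and contact force between the fingers and lid below 0.2 N and linear speed of lid below 0.03 m/s), for 0.2 s.
2. on the box, one corner of the lid is home while another is still up (it goes on corner by corner) (horizontal distance between lid_grip and box_mouth below 0.012 m and z of any of lid_corner1, lid_corner2, lid_corner3, lid_corner4 in the frame of food_box below 0.065 m and z of any of lid_corner1, lid_corner2, lid_corner3, lid_corner4 in the frame of food_box above 0.067 m), for 0.1 s.
At the end, for the whole second after the job is handed in: All four corners of the large lid are home under their clips (the lid's top face less than 65 mm above the table at each corner; 63 mm is flush), the lid within 5 mm of the middle of the box, in line with it and at rest; the small lid still stands in its slot, within 30 mm of where it was (z of each of lid_corner1, lid_corner2, lid_corner3, lid_corner4 in the frame of food_box below 0.065 m and horizontal distance between lid_grip and box_mouth below 0.005 m and angle between the x axis of lid and the x axis of food_box, either way round below 0.06 rad and angle between lid's own z axis and vertical below 0.05 rad and linear speed of lid below 0.01 m/s and height (world z) of small_lid above 0.03 m and distance of small_lid from where it was at the start of the episode below 0.03 m); the robot touches nothing.
It fails at once if a bystander (timer, spice jar, carrot, peeler, carrot stub) is moved by more than 50 mm (distance of any of timer, white_jar, carrot, peeler, carrot_stub from where it was at the start of the episode above 0.05 m).
It fails at once if the small lid is taken out of its slot (moved by more than 50 mm) (distance of small_lid from where it was at the start of the episode above 0.05 m).
It also fails if it takes over 72 s, if anything falls off the work surface, if the arm or the gripper's body presses on something with over 40 N, if the wrist force passes 120 N, or if a joint passes its speed limit or range.

## Robot

A 6-joint arm with a two-finger parallel gripper is mounted at the origin on a cart in front of the work surface, level with it; the furniture and walls round the work are solid. World frame = base frame: x ahead of the robot, y to its left, z up, the work surface at z = 0. Lengths are in m, angles in rad, forces in N, time in s.
With the tool pointing down it reaches from about 0.25 to 0.725 m from the base axis. Payload 4 kg.
Tool frame: the origin (TCP) lies at the very end of the fingers, on their centre line; the grasp point (between the pads) lies 19 mm behind it; z points along the fingers, y is the line along which they close (so a half turn about z gives the same grasp; the last joint's range is limited). The gripper opens to 85 mm and grips with 20 to 120 N. Pads are 22 mm wide; open, the fingers measure 114 mm over their backs; the gripper's body (76 mm by 85 mm) begins 54 mm behind the grasp point. The pads swing forward as they close: fully open they stand 13 mm farther back than shut.
Start: joints at [-1.311, 0.241, 0.005, 1.335, 0, 1.571], TCP at [0.128, -0.483, 0.231] pointing down, gripper open.
Joint ranges: [-2.72, 2.72], [-1.05, 1.87], [-1.09, 1.28], [-1.99, 2.15], [-1.42, 1.44], [-3.14, 3.14]. Speed limits (rad/s): [2.79, 2.79, 3.14, 3.14, 3.14, 3.14].

## Interface

Orientations are given as a unit quaternion [x, y, z, w].
In Python, from workcell import bot, vision, workorder, boxes_of gives the robot as it stands.
- The arm moves only by the tool send_rows, never from a script. Its argument "motion" is text: rows parted by semicolons, each of 5 numbers parted by spaces: the closure, from -1 (fully open) to 1 (shut), so that 0 is half open, then the shift along the tool's x, y, z in cm, then the turn about the tool's z in rad. In form: claw x y z twist; .... A call has 1 to 5 rows; each row is the pose to reach, as a shift and turn from the pose commanded when the call began, along the tool's axes at that moment; what a row does not reach only later rows make up. A row lasts 1/10 s, in which the tool goes at most 50 mm and 8.59 degrees, less where a joint would pass 70% of its speed; a pose out of reach is approached as far as the arm can. A call with a gripper value outside its range is refused whole. The fingers move at their own pace and stop on an object; the grip force is fixed at half the most. Time passes only in rows, so rows that repeat a pose let the fingers close. It gives the time, the measured TCP pose, the force, the opening and the grip force at its end, in the units of the state.
- bot.get_obs(): the state, without advancing time (a new reading comes with each control period).
- vision.camera(name): name is "side" or "top" or "wrist"; returns the picture (420x560x3 uint8, red, green, blue); there is no depth.
- vision.camera_model(name): a dict with "fov_y" (degrees; the focal length in pixels is half the picture's height over the tangent of half this angle, whatever the lens; pixels are square), "cx", "cy" (the principal point, pixels), "world_from_camera" (4x4, takes a point from camera to world coordinates); the wrist camera has in their place "hand_eye" (4x4, takes a point from camera to tool coordinates, whose origin is the TCP and whose axes are the flange's). Camera axes: x right, y down, z forward; pixel columns grow to the right and rows downward; lengths in m; the calibration is good to about 2 mm. A picture is of the moment at which its call begins: read the wrist's pose just before it. camera_model takes no time and is no camera call.
- workorder.job_done(): hands the job in; it is judged then, once.
Trained networks look in the newest picture that a camera, given by its name, has taken for a name from the list of things; names that differ only in an ending like _2 or _b are one class to them, and where a whole thing is asked for, a point or a joint stands for the part that bears it (a point fixed in the world has none). Each returns a list of dicts, best first, with "conf" (0 to 1); they miss things now and then, are a little off and sometimes report something else, mostly with a low value. They report only what shows in the picture. A call takes as long as a camera call.
- boxes_of(camera, target): "rect" ([centre column, centre row, width, height] in pixels, round what is visible of it).
The state is a dict: "clock": time; "joint_pos": joint angles; "joint_vel": joint speeds; "tau": joint torques, N m; "eef_pos": TCP position; "tool_rot": TCP orientation; "ft_force": force on the tool from outside, world axes, zero at the start; "ft_torque": the same for the moment, N m; "grip_width": finger opening in m; "grasp_force": force on a finger pad.
Only numpy, scipy, OpenCV 4.12 (cv2) and the standard library are available. Lean on these libraries where they do the work, as an engineer would, in place of code of your own. Each camera call takes 0.05 s, during which the arm holds its last target. There are 200 camera calls.

## Working session

There is one attempt and no reset: what is moved stays moved. The work goes in short steps, Python scripts to look and compute and a tool call to move; the robot and the scene stay as the last step left them, time stands still between calls to the robot, and variables do not carry over. Pictures are saved under pics/ and viewed, at most 10 in all, crops included, and the job is handed in when it is done.

Besides the shell and the picture viewer there is one more tool, called after "Emit:" as name(argument=value, ...), one argument or row to a line, values as JSON. send_rows: Moves the arm, as the interface text tells. Its arguments: {"type":"object","properties":{"motion":{"type":"string"}},"required":["motion"]}

```bash
ls; mkdir -p pics
python3 - <<'E'
from workcell import bot, vision, workorder, boxes_of
import cv2,numpy as np
o=bot.get_obs();print({k:np.round(v,3) for k,v in o.items()})
for c in ("top","side"):
    im=vision.camera(c);cv2.imwrite(f"pics/{c}0.png",im[:,:,::-1])
    m=vision.camera_model(c);print(c,m)
    for t in ("food_box","lid","small_lid","rack","lid_grip"):
        print(t,[(np.round(d["rect"],1).tolist(),round(d["conf"],2)) for d in boxes_of(c,t)[:2]])
print(vision.camera_model("wrist"))
E
```

```text
pics
{'clock': np.float64(0.0), 'joint_pos': array([-1.311,  0.241,  0.004,  1.335, -0.   ,  1.571]), 'joint_vel': array([ 0.   , -0.001, -0.001, -0.   , -0.001,  0.001]), 'tau': array([-1.0000e-03, -3.7232e+01,  2.5241e+01,  1.7000e-02, -0.0000e+00,
       -0.0000e+00]), 'eef_pos': array([ 0.128, -0.483,  0.23 ]), 'tool_rot': array([ 0.992,  0.13 , -0.   , -0.001]), 'ft_force': array([ 0.289, -0.386, -0.569]), 'ft_torque': array([-0.003,  0.017, -0.029]), 'grasp_force': np.float64(0.0), 'grip_width': np.float64(0.086)}
top {'fov_y': 47.109482357266494, 'cx': 276.5457619244833, 'cy': 206.32439818794035, 'world_from_camera': array([[ 1.93153116e-02, -9.98865324e-01,  4.35314129e-02,
         4.80834833e-01],
       [-9.99811505e-01, -1.93826680e-02, -1.12572002e-03,
        -7.66052233e-02],
       [ 1.96819762e-03, -4.35014638e-02, -9.99051425e-01,
         1.43317720e+00],
       [ 0.00000000e+00,  0.00000000e+00,  0.00000000e+00,
         1.00000000e+00]])}
food_box [([325.2, 196.2, 44.6, 47.6], 0.74)]
lid [([178.7, 179.4, 48.4, 20.7], 0.79)]
small_lid [([165.1, 212.1, 35.0, 20.3],
[... 545 characters left out ...]
80.5, 12.8, 34.8], 0.76), ([206.2, 200.7, 15.0, 20.7], 0.7)]
small_lid [([257.9, 185.8, 14.3, 27.5], 0.53)]
rack [([276.8, 195.3, 69.2, 23.6], 0.67), ([287.9, 183.9, 12.1, 30.1], 0.61)]
lid_grip [([288.1, 183.4, 13.1, 33.3], 0.49), ([319.9, 259.4, 58.9, 49.1], 0.25)]
{'fov_y': 61.68505405400391, 'cx': 282.744309564934, 'cy': 212.60680113940737, 'hand_eye': array([[-7.61854913e-04, -9.66069847e-01, -2.58279831e-01,
         6.50208233e-02],
       [ 9.99999672e-01, -6.64831839e-04, -4.62988805e-04,
        -8.27541805e-04],
       [ 2.75566869e-04, -2.58280099e-01,  9.66070036e-01,
        -1.42292211e-01],
       [ 0.00000000e+00,  0.00000000e+00,  0.00000000e+00,
         1.00000000e+00]])}
```

```bash
cat > h.py <<'E'
from workcell import bot, vision, workorder, boxes_of
import cv2,numpy as np
from scipy.spatial.transform import Rotation as R
def cam(name,obs=None):
    m=vision.camera_model(name); f=210/np.tan(np.radians(m["fov_y"])/2)
    if name=="wrist":
        T=np.eye(4);T[:3,:3]=R.from_quat(obs["tool_rot"]).as_matrix();T[:3,3]=obs["eef_pos"];W=T@m["hand_eye"]
    else: W=m["world_from_camera"]
    return f,m["cx"],m["cy"],W
def px2w(c,u,v,z):
    f,cx,cy,W=c; d=W[:3,:3]@np.array([(u-cx)/f,(v-cy)/f,1]); return W[:3,3]+d*(z-W[2,3])/d[2]
def w2px(c,p):
    f,cx,cy,W=c; q=W[:3,:3].T@(np.array(p)-W[:3,3]); return f*q[0]/q[2]+cx,f*q[1]/q[2]+cy
def tool(p,obs):  # world point -> shift in tool axes (cm)
    return np.round(R.from_quat(obs["tool_rot"]).inv().apply(np.array(p)-obs["eef_pos"])*100,2)
E
python3 - <<'E'
from h import *
c=cam("top")
print("box",px2w(c,325.2,196.2,.06));print("lid",px2w(c,178.7,179.4,.1));print("small",px2w(c,165.1,212.1,.085));print("rack",px2w(c,177.2,197.5,.02))
im=cv2.imread("pics/top0.png")[90:290,120:400]
s=cv2.imread("pics/side0.png")[140:320,170:390]
cv2.imwrite("pics/m0.png",np.vstack([cv2.resize(im,(560,300)) if 0 else cv2.resize(im,(420,300),interpolation=cv2.INTER_CUBIC),cv2.resize(s,(420,300),interpolation=cv2.INTER_CUBIC)]))
cv2.imwrite("pics/t1.png",cv2.resize(im,(784,560),interpolation=cv2.INTER_CUBIC))
E
```

```text
box [ 0.57230702 -0.21654988  0.06      ]
lid [0.60845125 0.19489486 0.1       ]
small [0.51735116 0.23340443 0.085     ]
rack [0.56269126 0.21408897 0.02      ]
```

View pics/t1.png

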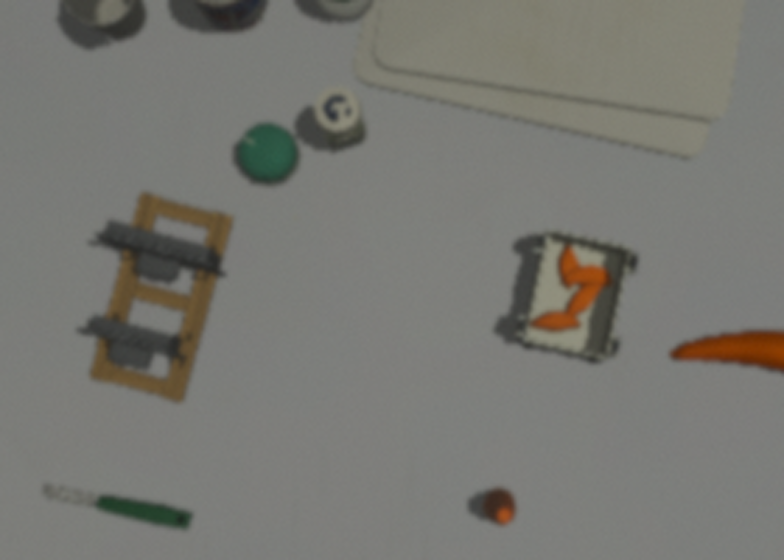

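View pics/side0.png

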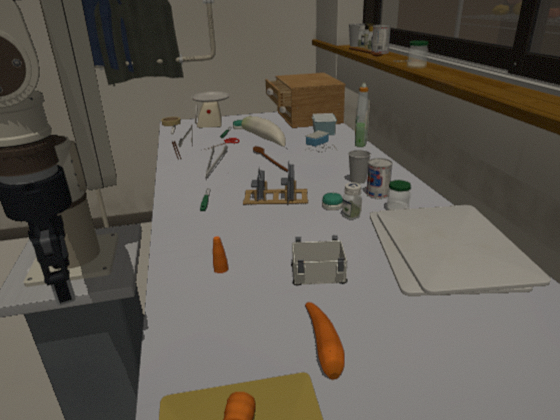

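The large lid stands in the far slot: crop (160,250), with its grip towards the robot. The small lid is in the near slot at (130,340). The box is at (580,295) with its long side along the rack's x direction. All are yawed about -15°. I'll move above the large lid for a wrist look.

Emit:
send_rows(
  motion="-1 3.75 -3.15 0 0;-1 7.5 -6.3 0 0;-1 11.25 -9.45 0 0;-1 15 -12.6 0 0;-1 18.75 -15.75 0 0",
)

```text
clock: 1.1
eef_pos: [0.2699, -0.2813, 0.2315]
tool_rot: [0.992, 0.129, 0.0, 0.0]
ft_force: [1.1, -0.8, -0.6]
grip_width: 0.0852
grasp_force: 0.0
```

Emit:
send_rows(
  motion="-1 3.75 -3.15 0 0;-1 7.5 -6.3 0 0;-1 11.25 -9.45 0 0;-1 15 -12.6 0 0;-1 18.75 -15.75 0 0",
)

```text
clock: 1.6
eef_pos: [0.4109, -0.0806, 0.2317]
tool_rot: [0.992, 0.13, 0.001, 0.0]
ft_force: [0.7, -1.4, 0.9]
grip_width: 0.0857
grasp_force: 0.0
```

Emit:
send_rows(
  motion="-1 3.75 -3.15 0 -0.1;-1 7.5 -6.3 0 -0.2;-1 11.25 -9.45 0 -0.3;-1 15 -12.6 0 -0.4;-1 18.75 -15.75 0 -0.5",
)

```text
clock: 2.1
eef_pos: [0.5516, 0.1199, 0.2314]
tool_rot: [0.928, 0.373, 0.0, 0.0]
ft_force: [0.8, -1.5, 0.8]
grip_width: 0.0857
grasp_force: 0.0
```

Emit:
send_rows(
  motion="-1 4 -1 0 -0.13;-1 8 -2 0 -0.26;-1 8 -2 0 -0.4;-1 8 -2 0 -0.54;-1 8 -2 0 -0.54",
)

```text
clock: 2.6
eef_pos: [0.5949, 0.1881, 0.2307]
tool_rot: [0.796, 0.605, -0.0, -0.0]
ft_force: [0.0, -0.0, -0.6]
grip_width: 0.0855
grasp_force: 0.0
```

Run:
```python
from h import *
o=bot.get_obs();im=vision.camera("wrist");cv2.imwrite("pics/w1.png",im[:,:,::-1])
c=cam("wrist",o);print(o["eef_pos"],o["tool_rot"],o["joint_pos"])
for t in ("lid","small_lid","rack","lid_grip"):
    print(t,[(np.round(d["rect"],1).tolist(),round(d["conf"],2),np.round(px2w(c,*d["rect"][:2],.09),3)) for d in boxes_of("wrist",t)[:2]])
```

```text
[0.59489188 0.18805768 0.2306717 ] [ 7.95984052e-01  6.05317407e-01 -4.49186630e-04 -1.51562316e-04] [ 3.06188660e-01  4.95977011e-01  3.75784458e-01  1.45155175e+00
 -1.75929785e-05  2.14745202e+00]
lid [([290.4, 172.6, 49.7, 151.7], 0.68, array([0.606, 0.209, 0.09 ]))]
small_lid [([184.7, 167.4, 56.2, 118.9], 0.75, array([0.526, 0.236, 0.09 ]))]
rack [([248.7, 162.3, 202.4, 103.5], 0.65, array([0.576, 0.226, 0.09 ]))]
lid_grip [([289.0, 173.2, 50.7, 159.1], 0.6, array([0.605, 0.209, 0.09 ]))]
```

View pics/w1.png

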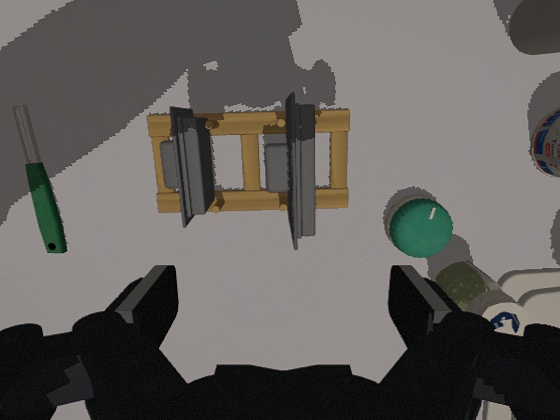

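Run:
```python
from h import *
o=bot.get_obs();c=cam("wrist",o)
a,b=px2w(c,292,95,.102),px2w(c,296.5,248,.102);p,q=px2w(c,314,105,.0945),px2w(c,314,236,.0945)
print(a,b,np.linalg.norm(a-b),p,q,np.linalg.norm(p-q))
for u,v in((a,b),(p,q)): print("long dir yaw",np.degrees(np.arctan2(*(u-v)[[1,0]])))
tx=R.from_quat(o["tool_rot"]).as_matrix()[:,0];print("tool x yaw",np.degrees(np.arctan2(tx[1],tx[0])))
m=(a+b)/2;n=(p+q)/2;print(m,n,"mid shift",tool(m,o),tool(n,o))
```

```text
[0.62315636 0.26508507 0.102     ] [0.59517628 0.14876721 0.102     ] 0.11963581694167738 [0.63766033 0.25399155 0.0945    ] [0.61160221 0.15230919 0.0945    ] 0.10496823006269056
long dir yaw 76.47455675705687
long dir yaw 75.62615860306838
tool x yaw 74.35687022899701
[0.60916632 0.20692614 0.102     ] [0.62463127 0.20315037 0.0945    ] mid shift [ 2.28  0.84 12.96] [ 2.34  2.43 13.71]
```

Emit:
send_rows(
  motion="-0.4 2.3 1.6 3 -0.03;-0.4 2.3 1.6 7 -0.03;-0.4 2.3 1.6 11 -0.03;-0.4 2.3 1.6 14 -0.03;-0.4 2.3 1.6 16.4 -0.03",
)

```text
clock: 3.35
eef_pos: [0.6153, 0.2047, 0.065]
tool_rot: [0.787, 0.616, -0.001, -0.0]
ft_force: [0.6, 0.1, 0.4]
grip_width: 0.0599
grasp_force: 0.0
```

Emit:
send_rows(
  motion="-0.4 0 0 0 0;1 0 0 0 0;1 0 0 0 0;1 0 0 0 0;1 0 0 0 0",
)

```text
clock: 3.85
eef_pos: [0.6172, 0.2062, 0.0703]
tool_rot: [0.787, 0.617, 0.002, -0.0]
ft_force: [-3.0, -0.8, 5.2]
grip_width: 0.0181
grasp_force: 58.1
```

Emit:
send_rows(
  motion="1 0 0 0 0;1 0 0 0 0;1 0 0 0 0;1 0 0 0 0",
)

```text
clock: 4.25
eef_pos: [0.6172, 0.2062, 0.0703]
tool_rot: [0.787, 0.617, 0.002, 0.0]
ft_force: [-3.2, 0.6, 5.4]
grip_width: 0.0183
grasp_force: 58.0
```

Emit:
send_rows(
  motion="1 0 0 -1 0;1 0 0 -3 0;1 0 0 -6 0;1 0 0 -9 0;1 0 0 -12 0",
)

```text
clock: 4.75
eef_pos: [0.6168, 0.2053, 0.1899]
tool_rot: [0.787, 0.617, 0.001, 0.0]
ft_force: [0.0, -0.7, -1.0]
grip_width: 0.0179
grasp_force: 59.2
```

Run:
```python
from h import *
o=bot.get_obs();im=vision.camera("wrist");s=vision.camera("side")[60:330,150:420]
print(o["eef_pos"],o["tool_rot"],o["ft_force"],o["joint_pos"])
cv2.imwrite("pics/w2.png",np.hstack([cv2.resize(im,(400,300)),cv2.resize(s,(300,300))])[:,:,::-1])
```

```text
[0.61677821 0.20534912 0.18987162] [7.87044309e-01 6.16895818e-01 7.88324799e-04 4.29327687e-04] [ 0.01681975 -0.72873898 -1.00263306] [ 3.21524787e-01  5.62337089e-01  3.79581008e-01  1.38626658e+00
 -2.77914116e-04  2.13353160e+00]
```

View pics/w2.png

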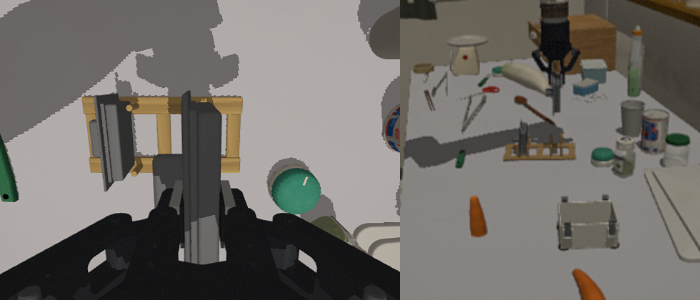

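Emit:
send_rows(
  motion="1 -4 -2.5 0 0;1 -8 -5 0 0;1 -12 -7.8 0 0;1 -16 -10.4 0 0;1 -20 -13 0 0",
)

```text
clock: 5.35
eef_pos: [0.4409, 0.041, 0.1873]
tool_rot: [0.787, 0.617, 0.0, 0.0]
ft_force: [0.1, -2.1, 0.0]
grip_width: 0.0174
grasp_force: 59.4
```

Emit:
send_rows(
  motion="1 -2.7 -1.7 3 0;1 -2.7 -1.7 7 0;1 -2.7 -1.7 10 0;1 -2.7 -1.7 12 0;1 -2.7 -1.7 12 0",
)

```text
clock: 5.85
eef_pos: [0.4168, 0.0197, 0.0651]
tool_rot: [0.787, 0.617, -0.002, -0.002]
ft_force: [-0.9, -0.3, -1.4]
grip_width: 0.0178
grasp_force: 59.5
```

Emit:
send_rows(
  motion="1 0 0 0.2 0;1 0 0 0.4 0;1 0 0 0.4 0",
)

```text
clock: 6.15
eef_pos: [0.4206, 0.0202, 0.0643]
tool_rot: [0.787, 0.617, 0.001, 0.001]
ft_force: [-0.1, -0.1, -0.2]
grip_width: 0.0178
grasp_force: 59.5
```

Emit:
send_rows(
  motion="1 0 0 0.15 0;1 0 0 0.3 0;1 0 0 0.3 0;1 0 0 0.3 0",
)

```text
clock: 6.55
eef_pos: [0.4209, 0.0202, 0.0628]
tool_rot: [0.787, 0.617, 0.001, 0.001]
ft_force: [-3.9, -0.3, 15.6]
grip_width: 0.0183
grasp_force: 62.0
```

Emit:
send_rows(
  motion="0.5 0 0 -0.2 0;0.3 0 0 -0.2 0;0 0 0 -0.2 0;-0.4 0 0 -0.2 0;-1 0 0 -0.2 0",
)

```text
clock: 7.05
eef_pos: [0.4195, 0.02, 0.0621]
tool_rot: [0.787, 0.617, -0.0, -0.0]
ft_force: [0.7, -0.4, 0.4]
grip_width: 0.0701
grasp_force: 0.1
```

Emit:
send_rows(
  motion="-1 0 0 0 0;-1 0 0 0 0;-1 0 0 0 0;-1 0 0 0 0",
)

```text
clock: 7.45
eef_pos: [0.4195, 0.0201, 0.0623]
tool_rot: [0.787, 0.617, -0.0, -0.0]
ft_force: [-0.2, 0.3, 0.1]
grip_width: 0.0854
grasp_force: 0.0
```

Run:
```python
from h import *
o=bot.get_obs();im=vision.camera("wrist");s=vision.camera("side")[130:300,180:350]
print(o["eef_pos"],o["ft_force"])
cv2.imwrite("pics/w3.png",np.hstack([cv2.resize(im,(400,300)),cv2.resize(s,(300,300))])[:,:,::-1])
```

```text
[0.41950473 0.02005302 0.06225852] [-0.20473732  0.27345414  0.0684387 ]
```

View pics/w3.png

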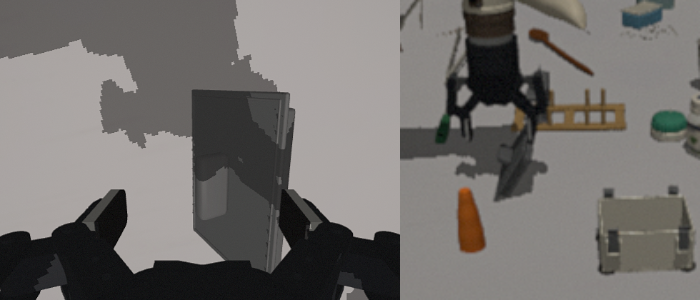

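The lid leans plug-side on the +y finger, as planned. I'll withdraw sideways and up so it tips gently.

Emit:
send_rows(
  motion="-1 0 1 -1 0;-1 0 2 -2 0;-1 0 3 -3 0;-1 0 4 -4.5 0;-1 0 5 -6 0",
)

```text
clock: 8.05
eef_pos: [0.4682, 0.008, 0.1226]
tool_rot: [0.787, 0.617, -0.0, -0.0]
ft_force: [0.8, 0.1, 0.6]
grip_width: 0.0856
grasp_force: 0.0
```

Emit:
send_rows(
  motion="-1 0 0 -3 0;-1 0 0 -7 0;-1 0 0 -11 0;-1 0 0 -11 0;-1 0 0 -11 0",
)

```text
clock: 8.55
eef_pos: [0.4688, 0.0081, 0.2332]
tool_rot: [0.787, 0.617, 0.001, 0.001]
ft_force: [0.5, -0.4, -0.9]
grip_width: 0.0855
grasp_force: 0.0
```

Run:
```python
from h import *
o=bot.get_obs();im=vision.camera("wrist");s=vision.camera("side")[130:300,180:350]
c=cam("wrist",o)
print(o["eef_pos"],o["tool_rot"])
for t,z in (("lid",.019),("lid_grip",.041)):
    print(t,[(np.round(d["rect"],1).tolist(),round(d["conf"],2),np.round(px2w(c,*d["rect"][:2],z),3)) for d in boxes_of("wrist",t)[:2]])
cv2.imwrite("pics/w4.png",np.hstack([im,cv2.resize(s,(240,420))])[:,:,::-1])
```

```text
[0.4687541  0.00812058 0.23323788] [0.78699196 0.61696182 0.00106618 0.00079158]
lid [([284.5, 183.1, 91.7, 116.6], 0.92, array([0.471, 0.01 , 0.019]))]
lid_grip [([283.2, 184.4, 94.7, 121.8], 0.6, array([0.47 , 0.013, 0.041]))]
```

View pics/w4.png

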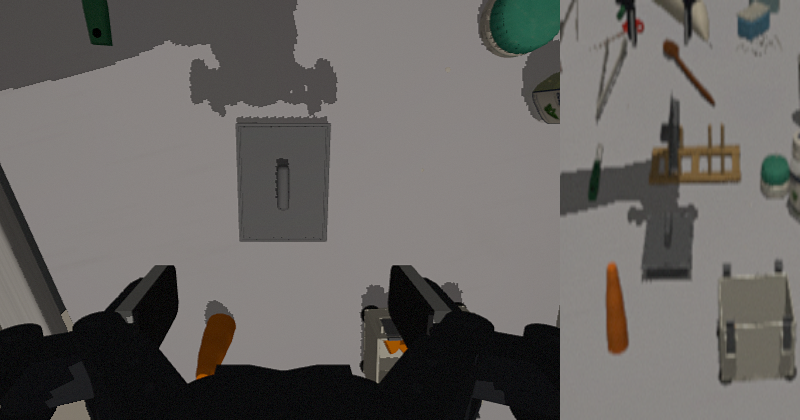

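Run:
```python
from h import *
o=bot.get_obs();c=cam("wrist",o)
P=[px2w(c,u,v,.019) for u,v in((237,124),(329.5,124),(327,240.5),(239,240))]
t=[tool(p,o) for p in P];print(t);print("centre",np.mean(t,0),np.mean(P,0))
print("bar",tool(px2w(c,283,186,.041),o))
im=vision.camera("top");T=cam("top")
for n in ("food_box",): 
  for k in("top","side"):
    if k=="side": vision.camera("side")
    r=boxes_of(k,n)[0]["rect"];print(k,r,px2w(cam(k),r[0],r[1],.06 if k=="top" else .035))
```

```text
[array([ 6.09, -4.53, 21.18]), array([ 6.08,  4.5 , 21.16]), array([-5.95,  4.64, 21.17]), array([-5.89, -4.73, 21.19])]
centre [ 0.0825 -0.03   21.175 ] [0.46626587 0.00895211 0.019     ]
bar [ 0.35 -0.04 18.97]
top [326.4, 199.4, 45.2, 49.4] [ 0.56321924 -0.2201134   0.06      ]
side [319.4, 261.1, 55.5, 48.5] [ 0.57836681 -0.22398601  0.035     ]
```

Emit:
send_rows(
  motion="-0.4 0.2 0 5 0;-0.4 0.2 0 10 0;-0.4 0.2 0 15 0;-0.4 0.2 0 19 0;-0.4 0.2 0 20.8 0",
)

```text
clock: 9.45
eef_pos: [0.4651, 0.01, 0.0203]
tool_rot: [0.787, 0.617, -0.003, -0.002]
ft_force: [-0.2, -0.0, 0.2]
grip_width: 0.0598
grasp_force: 0.0
```

Emit:
send_rows(
  motion="-0.4 0 0 0 0;0.3 0 0 0 0;1 0 0 0 0;1 0 0 0 0;1 0 0 0 0",
)

```text
clock: 9.95
eef_pos: [0.4702, 0.0101, 0.0261]
tool_rot: [0.787, 0.617, 0.002, 0.001]
ft_force: [-0.5, -0.1, 5.2]
grip_width: 0.0105
grasp_force: 62.4
```

Emit:
send_rows(
  motion="1 0 0 0 0;1 0 0 0 0;1 0 0 0 0",
)

```text
clock: 10.25
eef_pos: [0.4702, 0.0101, 0.0261]
tool_rot: [0.787, 0.617, 0.002, 0.001]
ft_force: [-1.3, -0.0, 6.5]
grip_width: 0.0107
grasp_force: 62.4
```

The lid grasps well. Before carrying, I'll release it and measure the box from directly above with an unobstructed wrist camera.

Emit:
send_rows(
  motion="0.3 0 0 0 0;-0.4 0 0 0 0;-0.4 0 0 0 0;-0.4 0 0 -4 0;-0.4 0 0 -9 0",
)

```text
clock: 10.75
eef_pos: [0.4658, 0.01, 0.1128]
tool_rot: [0.787, 0.617, -0.003, -0.002]
ft_force: [1.6, -0.2, -0.7]
grip_width: 0.0596
grasp_force: 0.0
```

Run:
```python
from h import *
o=bot.get_obs();print(o["eef_pos"],o["joint_pos"],tool([.570,-.219,.27],o))
```

```text
[0.46582609 0.00998239 0.11282072] [ 2.14286447e-02  2.69817288e-01 -2.82205911e-01  1.02622384e+00
 -3.83421597e-06  1.83327390e+00] [-19.78  15.47 -15.79]
```

Emit:
send_rows(
  motion="-0.4 -3 2.5 -3 0;-0.4 -6 5 -6 -0.1;-0.4 -9 7.5 -9 -0.2;-0.4 -13 10 -12 -0.3;-0.4 -17 12.5 -14 -0.4",
)

```text
clock: 11.25
eef_pos: [0.5481, -0.18, 0.2535]
tool_rot: [0.647, 0.763, 0.001, 0.001]
ft_force: [1.4, 0.5, 0.0]
grip_width: 0.0599
grasp_force: 0.0
```

Emit:
send_rows(
  motion="-0.4 0 0 0 -0.14;-0.4 0 0 0 -0.28;-0.4 0 0 0 -0.42;-0.4 0 0 0 -0.56;-0.4 0 0 0 -0.7",
)

```text
clock: 11.75
eef_pos: [0.5471, -0.1788, 0.2509]
tool_rot: [0.346, 0.938, -0.0, -0.001]
ft_force: [0.9, -0.1, -1.3]
grip_width: 0.06
grasp_force: 0.0
```

Emit:
send_rows(
  motion="-0.4 0 0 0 -0.14;-0.4 0 0 0 -0.28;-0.4 0 0 0 -0.42;-0.4 0 0 0 -0.47;-0.4 0 0 0 -0.47",
)

```text
clock: 12.25
eef_pos: [0.5472, -0.1786, 0.251]
tool_rot: [0.121, 0.993, 0.0, -0.0]
ft_force: [0.6, -0.1, -0.1]
grip_width: 0.0598
grasp_force: 0.0
```

Run:
```python
from h import *
o=bot.get_obs();print(o["eef_pos"],o["tool_rot"],o["joint_pos"],tool([.570,-.219,.25],o))
```

```text
[ 0.54716164 -0.17864053  0.2509958 ] [ 1.20694289e-01  9.92689605e-01  9.79206952e-05 -4.75945040e-04] [-3.15579467e-01  3.88130177e-01  2.61712812e-01  1.44535076e+00
  8.08354019e-06 -7.36009323e-02] [-3.18 -3.37  0.1 ]
```

Emit:
send_rows(
  motion="-0.4 -3.2 -3.4 0 0;-0.4 -3.2 -3.4 0 0;-0.4 -3.2 -3.4 0 0",
)

```text
clock: 12.55
eef_pos: [0.5702, -0.2201, 0.2502]
tool_rot: [0.122, 0.993, 0.0, -0.001]
ft_force: [0.5, -0.7, -0.7]
grip_width: 0.0599
grasp_force: 0.0
```

Run:
```python
from h import *
o=bot.get_obs();im=vision.camera("wrist");c=cam("wrist",o);print(o["eef_pos"],o["tool_rot"])
r=boxes_of("wrist","food_box")[0]["rect"];print(r,tool(px2w(c,r[0],r[1],.06),o))
cv2.imwrite("pics/w5raw.png",im[:,:,::-1])
u,v,w,h=map(int,r);x0,y0=u-100,max(v-85,0)
print(x0,y0);cv2.imwrite("pics/w5.png",cv2.resize(im[y0:y0+150,x0:x0+200],(800,600),interpolation=cv2.INTER_CUBIC)[:,:,::-1])
```

```text
[ 0.57023159 -0.22005797  0.25020973] [ 1.21762905e-01  9.92558747e-01  3.17851246e-04 -9.10098055e-04]
[283.0, 189.1, 113.3, 129.5] [ 0.03  0.09 19.02]
183 104
```

View pics/w5.png

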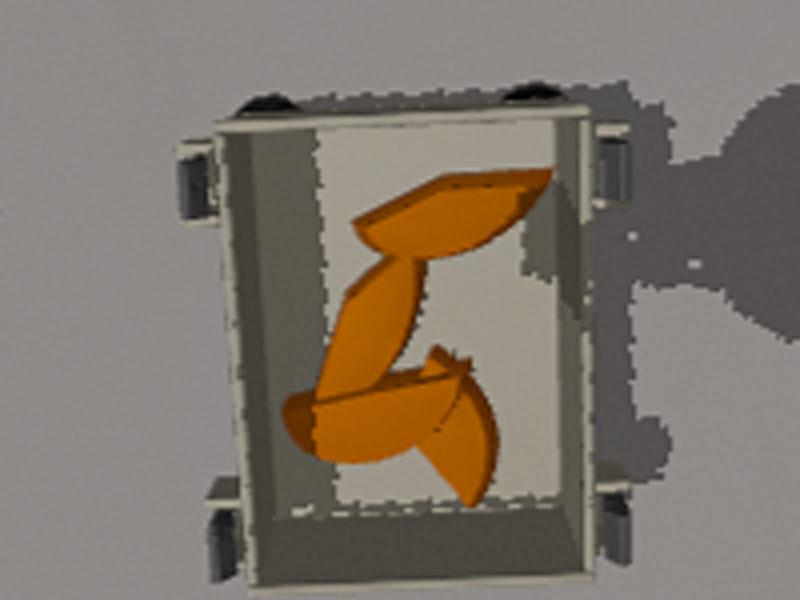

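Run:
```python
from h import *
o=bot.get_obs();c=cam("wrist",o)
t=np.array([tool(px2w(c,183+u/4,104+v/4,.06),o) for u,v in((216,122),(592,108),(594,578),(249,592))])
print(t,t.mean(0))
L=lambda a,b:np.linalg.norm(t[a]-t[b])
print("sides",L(0,1),L(1,2),L(2,3),L(3,0))
for a,b in((0,3),(1,2)): d=(t[a]-t[b]);print("long dir in tool deg",np.degrees(np.arctan2(d[1],d[0])))
for a,b in((1,0),(2,3)): d=(t[a]-t[b]);print("short",np.degrees(np.arctan2(d[0],d[1])))
obj=np.array([[.059,-.044,.06],[.059,.044,.06],[-.059,.044,.06],[-.059,-.044,.06]])
q=cv2.minAreaRect(t[:,:2].astype(np.float32));print(q)
P=R.from_quat(o["tool_rot"]).apply(t.mean(0)/100)+o["eef_pos"];print("centre",P)
```

```text
[[ 5.16 -4.17 19.14]
 [ 5.47  4.53 19.14]
 [-6.09  4.98 19.14]
 [-6.46 -3.73 19.13]] [-0.48    0.4025 19.1375]
sides 8.705521236548677 11.568755334952847 8.71786097617988 11.628331780612386
long dir in tool deg -2.1685115703603963
long dir in tool deg -2.2292464742917617
short 2.0407103806190388
short 2.4324569971885017
((-0.48506593704223633, 0.405759334564209), (8.717761993408203, 11.628327369689941), 87.83148956298828)
centre [ 0.57559998 -0.21627459  0.05999626]
```

Box rim corners give sides of 87 × 116 mm against 88 × 118, so the fit is good. Box centre is (0.5756, -0.2163), yaw -11.8°. I'll go back above the lid.

Run:
```python
from h import *
o=bot.get_obs();print(tool([.4702,.0101,.233],o))
```

```text
[15.19 19.85  1.85]
```

Emit:
send_rows(
  motion="-0.4 3 4 0.3 0.14;-0.4 6 8 0.6 0.28;-0.4 9 12 1 0.42;-0.4 12 16 1.4 0.56;-0.4 15.2 19.85 1.8 0.7",
)

```text
clock: 13.15
eef_pos: [0.4712, 0.0074, 0.2345]
tool_rot: [0.452, 0.892, 0.001, 0.001]
ft_force: [0.9, 1.5, 0.5]
grip_width: 0.0599
grasp_force: 0.0
```

Emit:
send_rows(
  motion="-0.4 0 0 0 0.14;-0.4 0 0 0 0.28;-0.4 0 0 0 0.42;-0.4 0 0 0 0.56;-0.4 0 0 0 0.7",
)

```text
clock: 13.65
eef_pos: [0.4721, 0.0059, 0.2347]
tool_rot: [0.73, 0.683, 0.001, 0.0]
ft_force: [-0.2, -0.2, -0.0]
grip_width: 0.06
grasp_force: 0.0
```

Emit:
send_rows(
  motion="-0.4 0 0 0 0.14;-0.4 0 0 0 0.17;-0.4 0 0 0 0.17;-0.4 0 0 0 0.17",
)

```text
clock: 14.05
eef_pos: [0.4723, 0.0056, 0.2344]
tool_rot: [0.784, 0.621, 0.0, 0.0]
ft_force: [-0.6, 0.0, 0.4]
grip_width: 0.0593
grasp_force: 0.0
```

Run:
```python
from h import *
o=bot.get_obs();im=vision.camera("wrist");c=cam("wrist",o);print(o["eef_pos"],o["tool_rot"],tool([.4702,.0101,.019],o))
r=boxes_of("wrist","lid")[0]["rect"];print(r)
u,v,w,h=map(int,r);x0,y0=u-80,max(v-75,0)
print(x0,y0);cv2.imwrite("pics/w6.png",cv2.resize(im[y0:y0+150,x0:x0+160],(640,600),interpolation=cv2.INTER_CUBIC)[:,:,::-1])
```

```text
[0.47233956 0.00555295 0.23442695] [7.83705922e-01 6.21131873e-01 3.96407011e-04 2.60011085e-04] [ 0.39 -0.33 21.54]
[280.7, 180.1, 91.8, 117.4]
200 105
```

View pics/w6.png

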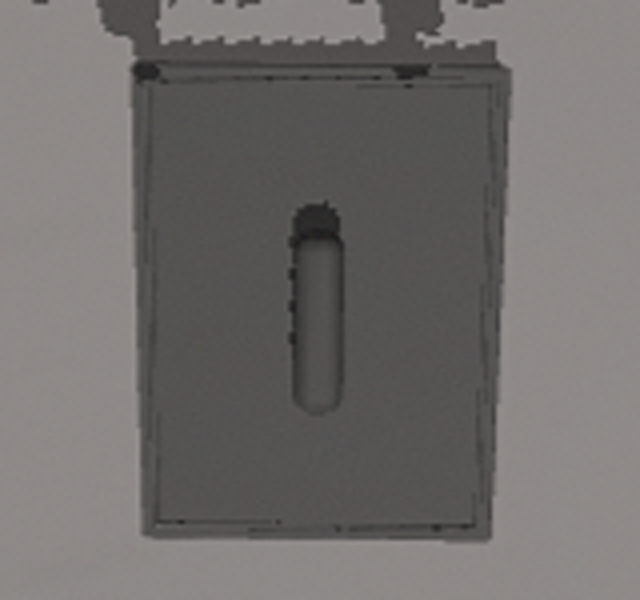

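Run:
```python
from h import *
o=bot.get_obs();c=cam("wrist",o)
t=np.array([tool(px2w(c,200+u/4,105+v/4,.019),o) for u,v in((135,68),(507,68),(490,538),(144,534))])
print(t,t.mean(0))
L=lambda a,b:np.linalg.norm(t[a]-t[b]);print(L(0,1),L(1,2),L(2,3),L(3,0))
d=t[0]+t[1]-t[2]-t[3];print("yaw in tool deg",np.degrees(np.arctan2(d[1],d[0])))
print("bar low end",tool(px2w(c,200+318/4,105+405/4,.041),o),"bar top end",tool(px2w(c,200+318/4,105+238/4,.041),o))
```

```text
[[ 6.27 -4.88 21.52]
 [ 6.27  4.27 21.52]
 [-5.96  4.2  21.52]
 [-5.84 -5.09 21.52]] [ 0.185 -0.375 21.52 ]
9.149999999999999 12.230200325423946 9.290774994584682 12.111820672384477
yaw in tool deg 0.6590842499622622
bar low end [-1.73 -0.38 19.32] bar top end [ 2.37 -0.37 19.32]
```

Emit:
send_rows(
  motion="-0.4 0.2 -0.35 5 0.01;-0.4 0.2 -0.35 10 0.01;-0.4 0.2 -0.35 15 0.01;-0.4 0.2 -0.35 19 0.01;-0.4 0.2 -0.35 20.9 0.01",
)

```text
clock: 14.65
eef_pos: [0.4666, 0.0079, 0.0213]
tool_rot: [0.787, 0.617, -0.002, -0.002]
ft_force: [-0.7, -0.6, 0.5]
grip_width: 0.0595
grasp_force: 0.0
```

Emit:
send_rows(
  motion="-0.4 0 0 0 0;0.3 0 0 0 0;1 0 0 0 0;1 0 0 0 0;1 0 0 0 0",
)

```text
clock: 15.15
eef_pos: [0.4713, 0.0079, 0.0267]
tool_rot: [0.787, 0.617, 0.002, 0.001]
ft_force: [-0.5, 0.0, 6.5]
grip_width: 0.0102
grasp_force: 62.5
```

Emit:
send_rows(
  motion="1 0 0 0 0;1 0 0 -1 0;1 0 0 -4 0;1 0 0 -8 0;1 0 0 -12 0",
)

```text
clock: 15.65
eef_pos: [0.4689, 0.0079, 0.1465]
tool_rot: [0.787, 0.617, -0.0, -0.0]
ft_force: [0.9, -1.4, -0.7]
grip_width: 0.0103
grasp_force: 61.5
```

Emit:
send_rows(
  motion="1 0 0 -4 0;1 0 0 -8 0;1 0 0 -8 0",
)

```text
clock: 15.95
eef_pos: [0.4731, 0.008, 0.2317]
tool_rot: [0.787, 0.617, 0.005, 0.004]
ft_force: [0.2, -0.6, -0.9]
grip_width: 0.0104
grasp_force: 61.7
```

Run:
```python
from h import *
o=bot.get_obs();print(o["eef_pos"],o["tool_rot"],o["ft_force"],o["grip_width"],tool([.5756,-.2163,.2],o))
```

```text
[0.47311023 0.00795082 0.23168845] [0.78717685 0.61669536 0.00499755 0.00380232] [ 0.17550795 -0.61033726 -0.93967692] 0.010398101167072541 [-19.33  15.28   3.29]
```

Emit:
send_rows(
  motion="1 -4 3 0 -0.14;1 -8 6 0 -0.28;1 -12 9 0 -0.42;1 -16 12 0 -0.56;1 -19.3 15.3 0 -0.7",
)

```text
clock: 16.45
eef_pos: [0.5691, -0.2135, 0.2248]
tool_rot: [0.526, 0.851, -0.0, -0.001]
ft_force: [0.8, 0.8, -0.5]
grip_width: 0.0103
grasp_force: 61.6
```

Emit:
send_rows(
  motion="1 0 0 0 -0.14;1 0 0 0 -0.28;1 0 0 0 -0.42;1 0 0 0 -0.56;1 0 0 0 -0.7",
)

```text
clock: 16.95
eef_pos: [0.5689, -0.2116, 0.2242]
tool_rot: [0.202, 0.979, 0.0, -0.001]
ft_force: [-0.3, 0.0, -0.8]
grip_width: 0.0103
grasp_force: 61.6
```

Emit:
send_rows(
  motion="1 0 0 3 -0.1;1 0 0 5 -0.2;1 0 0 7 -0.2;1 0 0 7 -0.2;1 0 0 7 -0.2",
)

```text
clock: 17.45
eef_pos: [0.569, -0.2115, 0.1546]
tool_rot: [0.106, 0.994, 0.0, -0.001]
ft_force: [-0.2, 0.2, 0.0]
grip_width: 0.01
grasp_force: 61.6
```

Run:
```python
from h import *
o=bot.get_obs();t=R.from_quat(o["tool_rot"]).as_matrix()[:,0]
print(o["eef_pos"],o["tool_rot"],np.degrees(np.arctan2(t[1],t[0])),tool([.5756,-.2163,.087],o),o["joint_pos"])
```

```text
[ 0.56901297 -0.21149432  0.15464617] [ 1.06119013e-01  9.94353111e-01  1.83385751e-04 -7.81945161e-04] 167.8167220665678 [-0.76 -0.33  6.76] [-3.55846950e-01  4.93477514e-01  1.73285774e-01  1.25221062e+00
 -3.07846819e-05 -1.43208454e-01]
```

Emit:
send_rows(
  motion="1 -0.75 -0.33 0 -0.007;1 -0.75 -0.33 3 -0.007;1 -0.75 -0.33 6 -0.007;1 -0.75 -0.33 6 -0.007;1 -0.75 -0.33 6 -0.007",
)

```text
clock: 17.95
eef_pos: [0.5767, -0.2168, 0.0958]
tool_rot: [0.103, 0.995, -0.0, 0.0]
ft_force: [0.8, 0.1, -0.8]
grip_width: 0.0104
grasp_force: 61.6
```

Run:
```python
from h import *
o=bot.get_obs();t=R.from_quat(o["tool_rot"]).as_matrix()[:,0]
print(o["eef_pos"],np.degrees(np.arctan2(t[1],t[0])),tool([.5756,-.2163,.0785],o))
im=vision.camera("wrist");s=vision.camera("side")[210:300,260:380]
cv2.imwrite("pics/w7.png",np.hstack([cv2.resize(im,(400,300)),cv2.resize(s,(400,300),interpolation=cv2.INTER_CUBIC)])[:,:,::-1])
```

```text
[ 0.57673276 -0.21680992  0.09575774] 168.22641607056838 [0.12 0.03 1.73]
```

View pics/w7.png

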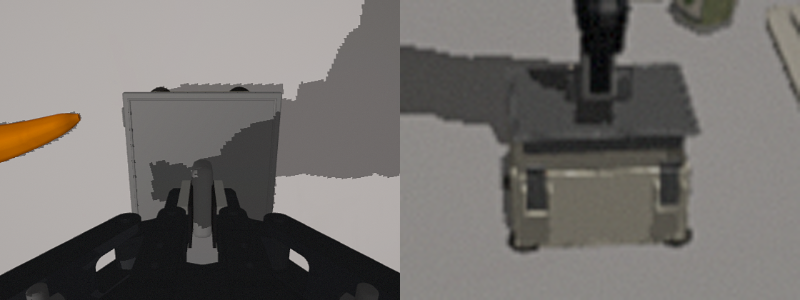

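The lid hovers over the box, aligned. I'll lower it gently and watch the force.

Emit:
send_rows(
  motion="1 0.1 0 0.4 0;1 0.1 0 0.8 0;1 0.1 0 1.1 0;1 0.1 0 1.1 0",
)

```text
clock: 18.45
eef_pos: [0.5748, -0.2161, 0.0834]
tool_rot: [0.103, 0.995, 0.0, -0.0]
ft_force: [-0.0, -0.2, -1.3]
grip_width: 0.01
grasp_force: 61.6
```

Emit:
send_rows(
  motion="1 0 0 0.2 0;1 0 0 0.4 0;1 0 0 0.6 0;1 0 0 0.6 0",
)

```text
clock: 18.85
eef_pos: [0.5756, -0.2179, 0.0786]
tool_rot: [0.103, 0.995, -0.001, 0.001]
ft_force: [-1.0, -5.4, 1.9]
grip_width: 0.0102
grasp_force: 62.1
```

Emit:
send_rows(
  motion="0.5 0 0 0 0;-0.4 0 0 0 0;-0.4 0 0 0 0;-0.4 0 0 -5 0;-0.4 0 0 -10 0",
)

```text
clock: 19.35
eef_pos: [0.5735, -0.2151, 0.1764]
tool_rot: [0.102, 0.995, 0.001, -0.003]
ft_force: [1.4, -0.7, -0.9]
grip_width: 0.0595
grasp_force: 0.0
```

Emit:
send_rows(
  motion="1 0 0 -4 0;1 0 0 -8 0;1 0 0 -8 0;1 0 0 -8 0",
)

```text
clock: 19.75
eef_pos: [0.5759, -0.2161, 0.259]
tool_rot: [0.102, 0.995, -0.0, 0.001]
ft_force: [-0.2, -0.5, -0.7]
grip_width: 0.0015
grasp_force: 0.0
```

Run:
```python
from h import *
o=bot.get_obs();im=vision.camera("wrist");c=cam("wrist",o);print(o["eef_pos"],o["tool_rot"])
r=boxes_of("wrist","lid")[0]["rect"];print(r,tool(px2w(c,r[0],r[1],.07),o))
u,v,w,h=map(int,r);x0,y0=u-100,max(v-85,0)
print(x0,y0);cv2.imwrite("pics/w8.png",cv2.resize(im[y0:y0+150,x0:x0+200],(800,600),interpolation=cv2.INTER_CUBIC)[:,:,::-1])
```

```text
[ 0.57587627 -0.21609058  0.25897748] [ 1.02357200e-01  9.94746795e-01 -1.03844633e-04  1.34409666e-03]
[279.1, 187.2, 101.5, 126.3] [ 0.24 -0.28 18.9 ]
179 102
```

View pics/w8.png

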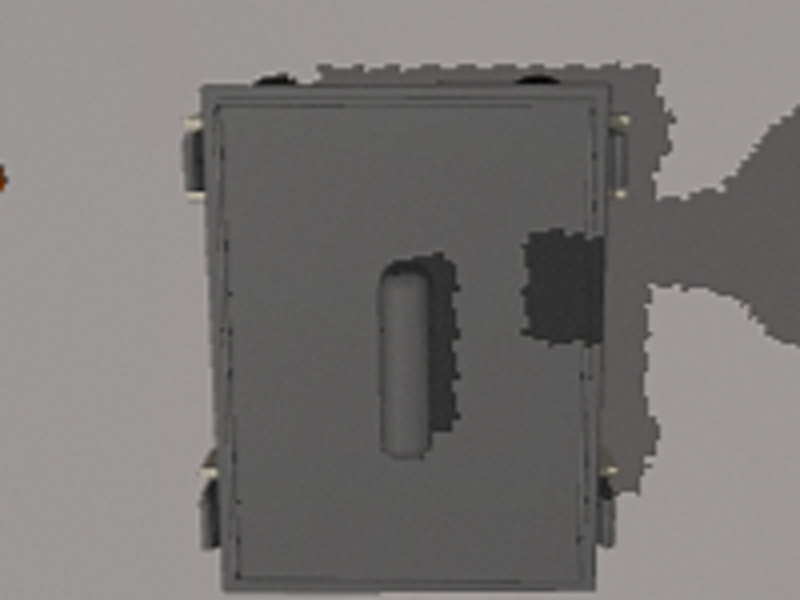

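```bash
cat >> h.py <<'E'
C=np.array([.5756,-.2163]); YAW=np.radians(168.2)   # tool-x yaw at box
def corner(sx,sy,px=.044,py=.028):
    ex=np.array([np.cos(YAW),np.sin(YAW)]); ey=np.array([np.sin(YAW),-np.cos(YAW)])
    return C+sx*px*ex+sy*py*ey
E
python3 - <<'E'
from h import *
o=bot.get_obs();c=cam("wrist",o)
t=np.array([tool(px2w(c,179+u/4,102+v/4,.070),o) for u,v in((203,86),(608,88),(596,588),(222,588))])
print(t,t.mean(0));L=lambda a,b:np.linalg.norm(t[a]-t[b]);print(L(0,1),L(1,2),L(2,3),L(3,0))
for s in((1,1),(1,-1),(-1,1),(-1,-1)): p=corner(*s);print(s,p,tool([*p,.08],o))
E
```

```text
[[ 6.15 -4.73 18.63]
 [ 6.1   4.45 18.64]
 [-5.95  4.56 18.6 ]
 [-5.94 -4.73 18.6 ]] [ 0.09   -0.1125 18.6175]
9.180141611108185 12.050568451322121 9.290005382129763 12.090037220786378
(1, 1) [ 0.53825572 -0.17989389] [ 4.23  2.76 17.63]
(1, -1) [ 0.52680395 -0.23471046] [ 4.23 -2.84 17.63]
(-1, 1) [ 0.62439605 -0.19788954] [-4.57  2.75 17.61]
(-1, -1) [ 0.61294428 -0.25270611] [-4.57 -2.85 17.6 ]
```

Emit:
send_rows(
  motion="1 4.3 2.7 3 0;1 4.3 2.7 8 0;1 4.3 2.7 13 0;1 4.3 2.7 17.5 0;1 4.3 2.7 17.5 0",
)

```text
clock: 20.35
eef_pos: [0.5308, -0.1782, 0.0739]
tool_rot: [0.102, 0.995, 0.002, -0.01]
ft_force: [-1.8, 0.2, -0.2]
grip_width: 0.0001
grasp_force: 0.0
```

Emit:
send_rows(
  motion="1 0 0 0.4 0;1 0 0 0.7 0;1 0 0 1 0;1 0 0 1 0",
)

```text
clock: 20.75
eef_pos: [0.5398, -0.1815, 0.0745]
tool_rot: [0.103, 0.995, -0.0, 0.002]
ft_force: [-0.6, 0.6, 0.1]
grip_width: 0.0002
grasp_force: 0.0
```

Emit:
send_rows(
  motion="1 0 0 0 0;1 0 0 0.2 0;1 0 0 0.4 0;1 0 0 0.4 0",
)

```text
clock: 21.15
eef_pos: [0.5391, -0.1816, 0.0694]
tool_rot: [0.103, 0.995, -0.0, 0.001]
ft_force: [0.1, -1.3, 3.3]
grip_width: -0.0001
grasp_force: 1.3
```

Emit:
send_rows(
  motion="1 0 0 0.15 0;1 0 0 0.3 0;1 0 0 0.3 0",
)

```text
clock: 21.45
eef_pos: [0.5393, -0.1816, 0.0667]
tool_rot: [0.103, 0.995, -0.0, 0.001]
ft_force: [0.3, -0.4, 4.5]
grip_width: 0.0
grasp_force: 2.1
```

Emit:
send_rows(
  motion="1 0 0 0.15 0;1 0 0 0.3 0;1 0 0 0.3 0",
)

```text
clock: 21.75
eef_pos: [0.5395, -0.1812, 0.0648]
tool_rot: [0.103, 0.995, -0.0, 0.001]
ft_force: [-1.7, 0.3, 12.2]
grip_width: -0.0003
grasp_force: 6.3
```

Emit:
send_rows(
  motion="1 0 0 0.15 0;1 0 0 0.3 0;1 0 0 0.3 0",
)

```text
clock: 22.05
eef_pos: [0.5397, -0.1814, 0.0643]
tool_rot: [0.103, 0.995, -0.0, 0.002]
ft_force: [-7.3, 2.1, 25.9]
grip_width: -0.0003
grasp_force: 13.2
```

Emit:
send_rows(
  motion="1 0 0 0.15 0;1 0 0 0.3 0;1 0 0 0.3 0",
)

```text
clock: 22.35
eef_pos: [0.541, -0.1809, 0.0637]
tool_rot: [0.102, 0.995, -0.0, 0.004]
ft_force: [-8.4, 5.0, 36.2]
grip_width: -0.0001
grasp_force: 18.6
```

Emit:
send_rows(
  motion="1 0 0 -3 0;1 0 -3 -3 0;1 0 -5.5 -3 0;1 0 -5.5 -3 0;1 0 -5.5 -3 0",
)

```text
clock: 22.85
eef_pos: [0.5265, -0.2347, 0.0859]
tool_rot: [0.103, 0.995, 0.001, -0.001]
ft_force: [0.0, 0.1, 0.1]
grip_width: 0.0
grasp_force: 0.0
```

Run:
```python
from h import *
o=bot.get_obs();print(o["eef_pos"],o["ft_force"],tool([*corner(1,-1),.074],o))
```

```text
[ 0.5265108  -0.23470369  0.08588836] [0.00178785 0.08737002 0.108107  ] [-0.03  0.    1.19]
```

Emit:
send_rows(
  motion="1 0 0 0.8 0;1 0 0 1.3 0;1 0 0 1.6 0;1 0 0 1.9 0;1 0 0 1.9 0",
)

```text
clock: 23.35
eef_pos: [0.5273, -0.2344, 0.0674]
tool_rot: [0.102, 0.995, 0.0, -0.0]
ft_force: [-0.3, 1.0, 0.2]
grip_width: 0.0
grasp_force: 0.0
```

Emit:
send_rows(
  motion="1 0 0 0.15 0;1 0 0 0.3 0;1 0 0 0.3 0",
)

```text
clock: 23.65
eef_pos: [0.5275, -0.2349, 0.065]
tool_rot: [0.103, 0.995, 0.0, 0.0]
ft_force: [0.5, 1.1, 1.9]
grip_width: -0.0003
grasp_force: 0.6
```

Emit:
send_rows(
  motion="1 0 0 0.15 0;1 0 0 0.3 0;1 0 0 0.3 0",
)

```text
clock: 23.95
eef_pos: [0.5276, -0.2351, 0.0631]
tool_rot: [0.103, 0.995, -0.0, 0.001]
ft_force: [-3.4, 1.2, 7.9]
grip_width: -0.0003
grasp_force: 3.9
```

Emit:
send_rows(
  motion="1 0 0 0.15 0;1 0 0 0.3 0;1 0 0 0.3 0",
)

```text
clock: 24.25
eef_pos: [0.5277, -0.2352, 0.063]
tool_rot: [0.103, 0.995, -0.0, 0.001]
ft_force: [-7.9, 4.4, 24.2]
grip_width: 0.0002
grasp_force: 11.7
```

Emit:
send_rows(
  motion="1 0 0 0.2 0;1 0 0 0.2 0;1 0 0 -3 0;1 -4 0 -3 0;1 -8.7 0 -3 0",
)

```text
clock: 24.75
eef_pos: [0.6132, -0.2534, 0.0911]
tool_rot: [0.103, 0.995, -0.001, 0.001]
ft_force: [0.8, -0.7, 0.7]
grip_width: 0.0
grasp_force: 0.0
```

Emit:
send_rows(
  motion="1 0 0 0 0;1 0 0 0 0",
)

```text
clock: 24.95
eef_pos: [0.6126, -0.2525, 0.0869]
tool_rot: [0.102, 0.995, 0.0, -0.001]
ft_force: [-0.8, 1.0, 0.5]
grip_width: -0.0002
grasp_force: 0.0
```

Run:
```python
from h import *
o=bot.get_obs();print(o["eef_pos"],o["ft_force"],tool([*corner(-1,-1),.074],o))
```

```text
[ 0.61258364 -0.2525427   0.08691422] [-0.80079799  1.00195956  0.4731126 ] [-0.04 -0.01  1.29]
```

Emit:
send_rows(
  motion="1 0 0 0.5 0;1 0 0 0.9 0;1 0 0 1.3 0;1 0 0 1.3 0;1 0 0 1.3 0",
)

```text
clock: 25.45
eef_pos: [0.6122, -0.2527, 0.0761]
tool_rot: [0.103, 0.995, -0.0, 0.0]
ft_force: [-0.3, -0.8, 0.7]
grip_width: 0.0001
grasp_force: 0.0
```

Emit:
send_rows(
  motion="1 0 0 0.15 0;1 0 0 0.3 0;1 0 0 0.3 0",
)

```text
clock: 25.75
eef_pos: [0.6124, -0.2526, 0.0727]
tool_rot: [0.103, 0.995, 0.0, -0.0]
ft_force: [0.7, -0.1, 0.7]
grip_width: -0.0001
grasp_force: 0.0
```

Emit:
send_rows(
  motion="1 0 0 0.15 0;1 0 0 0.3 0;1 0 0 0.3 0",
)

```text
clock: 26.05
eef_pos: [0.6124, -0.2526, 0.0695]
tool_rot: [0.103, 0.995, 0.0, -0.0]
ft_force: [-0.2, -0.4, 0.1]
grip_width: 0.0001
grasp_force: 0.0
```

Emit:
send_rows(
  motion="1 0 0 0.15 0;1 0 0 0.3 0;1 0 0 0.3 0",
)

```text
clock: 26.35
eef_pos: [0.6124, -0.2526, 0.0665]
tool_rot: [0.103, 0.995, 0.0, -0.0]
ft_force: [-0.4, 0.2, -0.3]
grip_width: -0.0002
grasp_force: 0.0
```

Emit:
send_rows(
  motion="1 0 0 0.15 0;1 0 0 0.3 0;1 0 0 0.3 0",
)

```text
clock: 26.65
eef_pos: [0.6124, -0.2526, 0.0635]
tool_rot: [0.103, 0.995, 0.0, -0.0]
ft_force: [-0.2, -0.0, -0.1]
grip_width: 0.0002
grasp_force: 0.0
```

Emit:
send_rows(
  motion="1 0 0 0.15 0;1 0 0 0.15 0;1 0 0 0.3 0;1 0 0 0.3 0",
)

```text
clock: 27.05
eef_pos: [0.6127, -0.2527, 0.0631]
tool_rot: [0.103, 0.995, -0.0, 0.001]
ft_force: [-3.7, 2.0, 10.4]
grip_width: -0.0001
grasp_force: 5.1
```

Emit:
send_rows(
  motion="1 0 0 0.2 0;1 0 0 0.2 0;1 0 0 -2.6 0;1 0 2.8 -2.6 0;1 0 5.6 -2.6 0",
)

```text
clock: 27.55
eef_pos: [0.6248, -0.1985, 0.0882]
tool_rot: [0.104, 0.995, -0.0, 0.002]
ft_force: [0.4, -0.6, -0.8]
grip_width: -0.0001
grasp_force: 0.0
```

Emit:
send_rows(
  motion="1 0 0 0.5 0;1 0 0 0.7 0;1 0 0 0.9 0;1 0 0 0.9 0",
)

```text
clock: 27.95
eef_pos: [0.6234, -0.1987, 0.0771]
tool_rot: [0.103, 0.995, 0.0, -0.001]
ft_force: [0.6, 0.3, -0.2]
grip_width: 0.0002
grasp_force: 0.0
```

Emit:
send_rows(
  motion="1 0 0 0.15 0;1 0 0 0.3 0;1 0 0 0.3 0;1 0 0 0.3 0",
)

```text
clock: 28.35
eef_pos: [0.6239, -0.198, 0.0749]
tool_rot: [0.103, 0.995, 0.0, -0.0]
ft_force: [-0.4, 0.3, 0.8]
grip_width: -0.0003
grasp_force: 0.0
```

Emit:
send_rows(
  motion="1 0 0 0.15 0;1 0 0 0.3 0;1 0 0 0.3 0;1 0 0 0.3 0",
)

```text
clock: 28.75
eef_pos: [0.6239, -0.1978, 0.0718]
tool_rot: [0.103, 0.995, 0.0, -0.0]
ft_force: [-0.2, -0.0, 0.3]
grip_width: -0.0001
grasp_force: 0.0
```

Emit:
send_rows(
  motion="1 0 0 0.15 0;1 0 0 0.3 0;1 0 0 0.3 0;1 0 0 0.3 0",
)

```text
clock: 29.15
eef_pos: [0.6239, -0.1979, 0.0688]
tool_rot: [0.103, 0.995, -0.0, -0.0]
ft_force: [-0.2, 0.3, -0.2]
grip_width: 0.0002
grasp_force: 0.0
```

Emit:
send_rows(
  motion="1 0 0 0.2 0;1 0 0 0.4 0;1 0 0 0.4 0;1 0 0 0.4 0",
)

```text
clock: 29.55
eef_pos: [0.6239, -0.1978, 0.0647]
tool_rot: [0.103, 0.995, 0.0, -0.0]
ft_force: [0.4, 0.6, 0.4]
grip_width: 0.0002
grasp_force: 0.0
```

Emit:
send_rows(
  motion="1 0 0 0.15 0;1 0 0 0.3 0;1 0 0 0.3 0;1 0 0 0.3 0",
)

```text
clock: 29.95
eef_pos: [0.6242, -0.1979, 0.0631]
tool_rot: [0.103, 0.995, -0.0, 0.001]
ft_force: [-1.5, 0.3, 4.7]
grip_width: 0.0002
grasp_force: 2.6
```

Emit:
send_rows(
  motion="1 0 0 0.15 0;1 0 0 0.3 0;1 0 0 0.3 0;1 0 0 0.3 0",
)

```text
clock: 30.35
eef_pos: [0.6243, -0.1979, 0.063]
tool_rot: [0.103, 0.995, -0.0, 0.001]
ft_force: [-6.7, 2.5, 16.8]
grip_width: -0.0003
grasp_force: 8.7
```

Emit:
send_rows(
  motion="1 0 0 -2.6 0;1 4 0 -2.6 0;1 8.7 0 -2.6 0;1 8.7 0 -2.6 0;1 8.7 0 -2.6 0",
)

```text
clock: 30.85
eef_pos: [0.537, -0.1796, 0.0847]
tool_rot: [0.103, 0.995, 0.0, -0.001]
ft_force: [0.6, -0.6, -0.1]
grip_width: 0.0001
grasp_force: 0.0
```

Emit:
send_rows(
  motion="1 0 0 0.7 0;1 0 0 1.3 0;1 0 0 1.7 0;1 0 0 1.7 0",
)

```text
clock: 31.25
eef_pos: [0.5389, -0.1801, 0.0667]
tool_rot: [0.103, 0.995, 0.0, -0.001]
ft_force: [0.2, -0.2, 0.9]
grip_width: 0.0002
grasp_force: 0.0
```

Emit:
send_rows(
  motion="1 0 0 0.2 0;1 0 0 0.3 0;1 0 0 0.3 0;1 0 0 0.3 0",
)

```text
clock: 31.65
eef_pos: [0.5389, -0.1801, 0.065]
tool_rot: [0.103, 0.995, -0.0, 0.0]
ft_force: [0.3, -0.7, 0.6]
grip_width: -0.0003
grasp_force: 0.0
```

Emit:
send_rows(
  motion="1 0 0 0.2 0;1 0 0 0.3 0;1 0 0 0.3 0;1 0 0 0.3 0",
)

```text
clock: 32.05
eef_pos: [0.5392, -0.1802, 0.0631]
tool_rot: [0.103, 0.995, -0.0, 0.001]
ft_force: [-1.1, 0.8, 5.1]
grip_width: 0.0003
grasp_force: 2.9
```

Emit:
send_rows(
  motion="1 0 0 -4 0;1 0 0 -9 0;1 -4.3 -2.8 -14 0;1 -4.3 -2.8 -19 0;1 -4.3 -2.8 -19 0",
)

```text
clock: 32.55
eef_pos: [0.5778, -0.218, 0.2577]
tool_rot: [0.103, 0.995, -0.001, 0.005]
ft_force: [0.9, 0.3, -0.4]
grip_width: -0.0001
grasp_force: 0.0
```

Emit:
send_rows(
  motion="1 0 0 0 0;1 0 0 0 0;1 0 0 0 0",
)

```text
clock: 32.85
eef_pos: [0.574, -0.2156, 0.2496]
tool_rot: [0.102, 0.995, 0.001, -0.002]
ft_force: [0.9, -0.4, -0.7]
grip_width: -0.0
grasp_force: 0.0
```

Run:
```python
from h import *
o=bot.get_obs();vision.camera("wrist");c=cam("wrist",o);print(o["eef_pos"],o["ft_force"])
for t,z in(("lid",.063),("food_box",.063)):
  d=boxes_of("wrist",t)
  if d: r=d[0]["rect"];print(t,d[0]["conf"],r,px2w(c,r[0],r[1],z),"size",[np.linalg.norm(px2w(c,r[0]-r[2]/2,r[1],z)-px2w(c,r[0]+r[2]/2,r[1],z)),np.linalg.norm(px2w(c,r[0],r[1]-r[3]/2,z)-px2w(c,r[0],r[1]+r[3]/2,z))])
vision.camera("top")
for t in("small_lid","timer","white_jar","carrot","peeler"):
  d=boxes_of("top",t);print(t,d and np.round(d[0]["rect"]))
```

```text
[ 0.57397063 -0.21559251  0.24960628] [ 0.86997549 -0.40763228 -0.72887571]
lid 0.61 [282.1, 191.3, 101.3, 127.2] [ 0.57436223 -0.21546131  0.063     ] size [np.float64(0.09649861689308813), np.float64(0.12359313165226549)]
food_box 0.73 [280.2, 192.2, 104.0, 127.0] [ 0.5748461  -0.21741305  0.063     ] size [np.float64(0.09913520192647994), np.float64(0.12356135303626212)]
small_lid [164. 213.  37.  21.]
timer [217. 145.  21.  21.]
white_jar [243. 133.  16.  26.]
carrot [404. 217.  46.  17.]
peeler [162. 271.  54.  17.]
```

The lid is centred within about 1.5 mm, and all four corners are flush at 63 mm. I'll hand it in.

```bash
python3 -c "
from workcell import workorder
print(workorder.job_done())"
```

```text
the job is handed in; nothing more can be done
None
```

I closed the box with the large lid and handed the job in. By touch three corners are at 63 mm and the fourth, last checked when I pressed it, read the same; the lid is within about 2 mm of the box's middle, and the small lid, timer and jar haven't moved. The verdict wasn't shown, and I couldn't confirm step 2 (one corner home while another was still up): I pressed the first corner up to 36 N, and two of the other corners were already down when I reached them.

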